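# Hang the quoin bin on the lipped rail

### The job

Hang the small hook-backed bin, with the quoin still in it, on the bench rail: lift its hook over the rail's front lip, lower it gently onto the notched strip behind the lip, and feel along the strip until the hook's tongue drops fully home in the notch. Do not press hard on the rail, do not disturb the other things on the table, and leave the bin hanging there upright by itself.

Things in the scene. Friction and masses are not known exactly. Their poses are not given: they have to be found in the camera images.
- carrier: Loose dark steel bin with a hook, 0.3 kg (times 0.8 to 1.3). Origin at the underside below the hook's back plate; x from bin to hook side, y along the hook's width, z up. In mm: open bin x -72 to 0, y -45 to 45, 50 high; back plate x 0 to 5, 60 wide, up to z 124; from its top a bridge, 24 wide, z 116 to 124, runs back to the down-turned tongue. When hung and let go it leans on the rail's front wall by under 0.1 rad.
- carrier_grip (a point): Grip point on the bin's upright wooden tab: 10 mm thick in carrier x, 40 mm wide in y, z 122 to 170; the point is inside it at carrier x 0, y 0, z 150 (20 mm below the tab's top, 26 mm above the bridge). Axes as the carrier's. Take it across the 10 mm thickness, from above.
- tongue_tip (a point): Middle of the lower end of the hook's tongue, at carrier x 22, y 0, z 85 mm. The tongue is 8 mm thick (carrier x 18 to 26, so 13 mm of gap to the back plate), 24 mm wide in y and hangs 31 mm below the bridge. Axes as the carrier's.
- load_quoin: Loose black quoin, 22x55x18 mm, 55 g, lying in the bin; origin under its centre.
- rail: Fixed grey rail. Origin on the table under the middle of its channel; the channel runs along its y; its -x side, with the lip, faces the robot. In mm: front wall x -13 to -8, up to z 150 (the lip); channel x -8 to 8, y -85 to 85, floor z 122; rear wall x 8 to 13, up to z 150; end caps up to z 154; base plate 10 high, x -20 to 70. A push of over 30 N between it and bin or robot is too hard.
- strip_top (a point): Middle of the rail's channel at the top of the steel strip that lies in it (rail x 0, y 0, z 132 mm); axes as the rail's. The strip is clamped fast; its ends stick out past the end caps by up to 50 mm. It has one square notch, 30 mm wide in y (6 mm more than the tongue) and 10 mm deep, down to the channel floor. Its middle lies anywhere within 25 mm either side of this point, not measured: find it by touch.
- tape: black pocket tape measure, 66x64x31 mm, bystander; origin under its centre
- short_bar: short bar of grey cast metal, 21x71x22 mm, bystander; origin under its centre
- pad: small stamp pad, 30x75x18 mm, bystander; origin under its centre
Things that resemble listed ones, but are neither listed nor needed, are in the scene too. There is more than one size of the carrier; the job needs the largest.

How it is judged (in metres and radians):
On the way:
1. the tongue is down behind the lip, at least 5 mm below the lip's top (x of tongue_tip in the frame of rail between -0.008 and 0.008 m and y of tongue_tip in the frame of rail between -0.07 and 0.07 m and z of tongue_tip in the frame of rail between 0.115 and 0.145 m), for 0.1 s.
At the end, for the whole second after the job is handed in: The tongue is behind the lip and down in the notch (tip less than 4.5 mm above the channel floor), the carrier upright within 0.15 rad and at rest, the quoin still in its bin (x of tongue_tip in the frame of rail between -0.008 and 0.008 m and y of tongue_tip in the frame of rail between -0.07 and 0.07 m and z of tongue_tip in the frame of rail between 0.115 and 0.1265 m and angle between carrier's own z axis and vertical below 0.15 rad and linear speed of carrier below 0.02 m/s and z of load_quoin in the frame of carrier between -0.005 and 0.04 m and x of load_quoin in the frame of carrier between -0.075 and 0.003 m and y of load_quoin in the frame of carrier between -0.048 and 0.048 m); the robot touches nothing.
It fails at once if the carrier is pushed against the rail with more than 30 N (contact force between carrier and rail above 30 N).
It fails at once if the robot pushes on the rail with more than 30 N (contact force between any of the fingers, the arm and rail above 30 N).
It fails at once if a bystander is moved more than 20 mm (distance of any of tape, short_bar, pad from where it was at the start of the episode above 0.02 m).
It also fails if it takes over 72 s, if anything falls off the work surface, if the arm or the gripper's body presses on something with over 40 N, if the wrist force passes 120 N, or if a joint passes its speed limit or range.

### The arm

A 6-joint arm with a two-finger parallel gripper is mounted at the origin on a cart in front of the work surface, level with it; the furniture and walls round the work are solid. World frame = base frame: x ahead of the robot, y to its left, z up, the work surface at z = 0. Lengths are in m, angles in degrees, forces in N, time in s.
With the tool pointing down it reaches from about 0.375 to 0.9 m from the base axis. Payload 3.1 kg.
Tool frame: the origin (TCP) lies on the centre line of the jaws, within the pads' length; the fingertips stand 19 mm ahead of it and the grasp point (between the pads) is the TCP; z points along the fingers, y is the direction in which the jaws open and shut (so a half turn about z gives the same grasp; the last joint's range is limited). The gripper opens to 87 mm and grips with 3 to 60 N. Pads are 19 mm wide; open, the fingers measure 117 mm over their backs; the gripper's body (75 mm by 190 mm) begins 51 mm behind the grasp point.
Start: joints at [-81.159, 30.224, 82.088, -0, 67.689, -10.227], TCP at [0.204, -0.591, 0.242] pointing down, gripper open.
Joint ranges: [-176.69, 176.69], [-43.24, 126.21], [12.49, 139.97], [-82, 262], [0, 151.66], [-163.58, 163.58]. Speed limits (degrees/s): [159.86, 159.86, 180, 180, 180, 180].

### API

Orientations are given as a 3x3 rotation matrix whose columns are the frame's x, y, z axes.
In Python, from rig import bot gives the robot as it stands.
- The arm moves only by the tool carry_out, never from a script. Its argument "targets" is a list of rows, each a list of 6 numbers: the shift along the tool's x, y, z each as a share of 200 mm, from -1 to 1, then the turn, a rotation vector about the tool's x, y, z each as a share of pi/2 rad, from -1 to 1. In form: [[dx, dy, dz, ax, ay, az], ...]. A call has 1 to 20 rows; each row is the pose to reach, as a shift and turn from the pose measured when the call began, along the tool's axes at that moment; what a row does not reach only later rows make up. A row lasts 1/8 s, in which the tool goes at most 62.5 mm and 10.7 degrees, less where a joint would pass 70% of its speed; a pose out of reach is approached as far as the arm can. A call with a number of a shift or a turn outside -1 to 1 is refused whole. A call with a gripper value outside its range is refused whole. "jaw" is the gripper's target within -1 to 1 (fully open at 1, half-way at 0, shut at -1), set as the call begins (left out, the last holds). The fingers move at their own pace and stop on an object; the grip force is fixed at half the most. Time passes only in rows, so rows that repeat a pose let the fingers close. It gives the time, the measured TCP pose, the force and the opening at its end, in the units of the state.
- bot.read_state(): the state, without advancing time (a new reading comes with each control period).
- bot.capture(name): name is "scene" or "top" or "wrist"; returns the picture (384x512x3 uint8, blue, green, red); there is no depth.
- bot.camera_info(name): a dict with "camera_matrix" (3x3 intrinsics, pixels), "view" (4x4, takes a point from world to camera coordinates); the wrist camera has in their place "mount" (4x4, takes a point from camera to tool coordinates, whose origin is the TCP and whose axes are the flange's). Camera axes: x right, y down, z forward; pixel columns grow to the right and rows downward; lengths in m; the calibration is good to about 2 mm. A picture is of the moment at which its call begins: read the wrist's pose just before it. camera_info takes no time and is no camera call.
- bot.hand_in(): hands the job in, once; it reports no verdict.
The state is a dict: "time_s": time; "joint_positions": joint angles; "qvel": joint speeds; "tau": joint torques, N m; "position": TCP position; "tcp_rot": TCP orientation; "force": force on the tool from outside, world axes, zero at the start; "moment": the same for the moment, N m; "opening": opening from 0.0 (shut) to 1.0 (fully open).
Only numpy, scipy, OpenCV 4.12 (cv2) and the standard library are available. Lean on these libraries where they do the work, as an engineer would, in place of code of your own. Each camera call takes 0.05 s, during which the arm holds its last target.

## Working session

There is one attempt and no reset: what is moved stays moved. The work goes in short steps, Python scripts to look and compute and a tool call to move; the robot and the scene stay as the last step left them, time stands still between calls to the robot, and variables do not carry over. Pictures are saved under pics/ and viewed, and the job is handed in when it is done.

Besides the shell and the picture viewer there is one more tool, called after "Request:" in YAML: its name, and indented under it one key for each argument. carry_out: Moves the arm, as the interface text tells. Shift numbers are shares of 200 mm and turn numbers shares of pi/2 rad, none past 1 either way. Its arguments: {"type":"object","properties":{"targets":{"type":"array"},"jaw":{"type":"number"}},"required":["targets"]}

```bash
mkdir -p pics; ls; python3 - <<'E'
from rig import bot
import cv2,numpy as np
s=bot.read_state(); print(s)
for n in("scene","top","wrist"):
    i=bot.camera_info(n); print(n,{k:np.round(v,4).tolist() if hasattr(v,'__len__') else v for k,v in i.items()})
    cv2.imwrite(f"pics/{n}0.png",bot.capture(n))
E
```

```text
pics
{'time_s': 0.0, 'joint_positions': array([-8.11625968e+01,  3.02775507e+01,  8.21588613e+01, -2.23828992e-03,
        6.76876754e+01, -1.02261104e+01]), 'qvel': array([ 0.03727573,  0.12395867,  0.09197279, -0.02241887, -0.00044528,
        0.05762579]), 'tau': array([ 1.09203636e-03, -4.40040314e+01, -1.76590705e+01,  6.31712261e-02,
        5.80286491e-02, -1.52104994e-04]), 'position': array([ 0.20405448, -0.59000072,  0.24057302]), 'tcp_rot': array([[ 9.45152302e-01,  3.26629744e-01, -3.68434986e-04],
       [ 3.26629765e-01, -9.45149957e-01,  2.13446877e-03],
       [ 3.48954675e-04, -2.13773990e-03, -9.99997654e-01]]), 'force': array([ 0.28672185,  0.17319468, -0.2081869 ]), 'moment': array([-0.06365519, -0.00083714, -0.02429886]), 'opening': 0.9980192607489252}
scene {'camera_matrix': [[349.7011, 0.0, 255.031], [0.0, 349.7011, 192.9529], [0.0, 0.0, 1.0]], 'view': [[-0.6504, -0.7596, 0.001, 0.3399], [-0.5896, 0.504, -0.6311, 0.4136], [0.4789, -0.4111, -0.7757, 0.7943], [0.0, 0.0, 0.0, 1.0]]}
top {'camera_matrix': [[468.1527, 0.0, 258.7864], [0.0, 468.1527, 188.6401], [0.0, 0.0, 1.0]], 'view': [[0.0044, -0.9999, -0.0108, -0.0362], [-0.997, -0.0036, -0.0779, 0.5841], [0.0779, 0.0111, -0.9969, 1.4988], [0.0, 0.0, 0.0, 1.0]]}
wrist {'camera_matrix': [[313.6468, 0.0, 249.8485], [0.0, 313.6468, 190.634], [0.0, 0.0, 1.0]], 'mount': [[-0.0007, -0.9554, -0.2953, 0.081], [1.0, -0.0011, 0.0011, 0.0008], [-0.0014, -0.2953, 0.9554, -0.1436], [0.0, 0.0, 0.0, 1.0]]}
```

View pics/scene0.png

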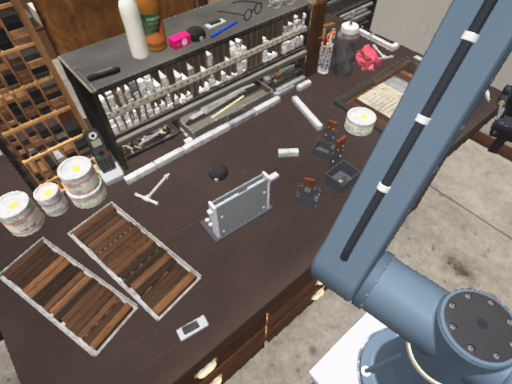

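View pics/top0.png

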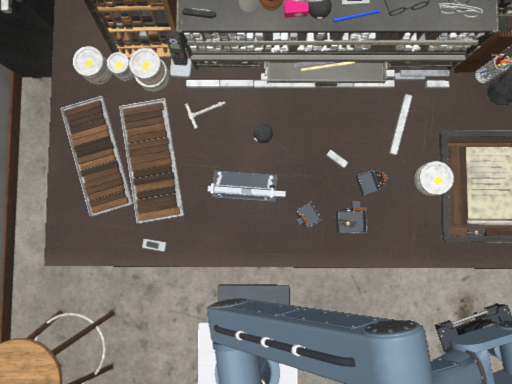

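View pics/wrist0.png

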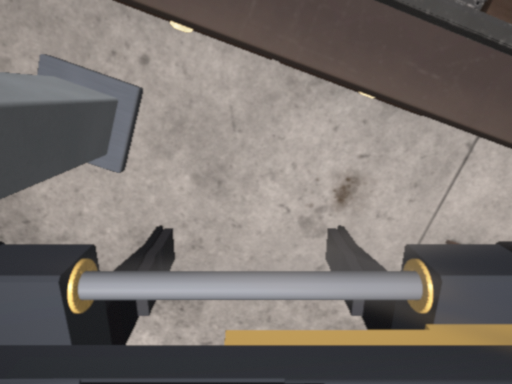

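The top view shows the rail around px (246,187) and three bins at (372,181), (308,214) and (352,219). The one at (352,219) looks largest and has the quoin in it, so I'm zooming in there.

```bash
python3 - <<'E'
import cv2
t=cv2.imread("pics/top0.png");s=cv2.imread("pics/scene0.png")
cv2.imwrite("pics/topz.png",cv2.resize(t[160:250,190:400],(800,343),interpolation=cv2.INTER_CUBIC))
cv2.imwrite("pics/scz.png",cv2.resize(s[110:240,190:390],(800,520),interpolation=cv2.INTER_CUBIC))
E
```

```text
(no output)
```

View pics/topz.png

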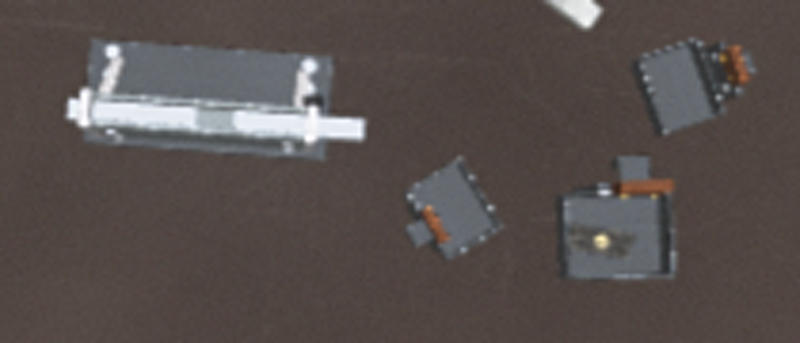

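View pics/scz.png

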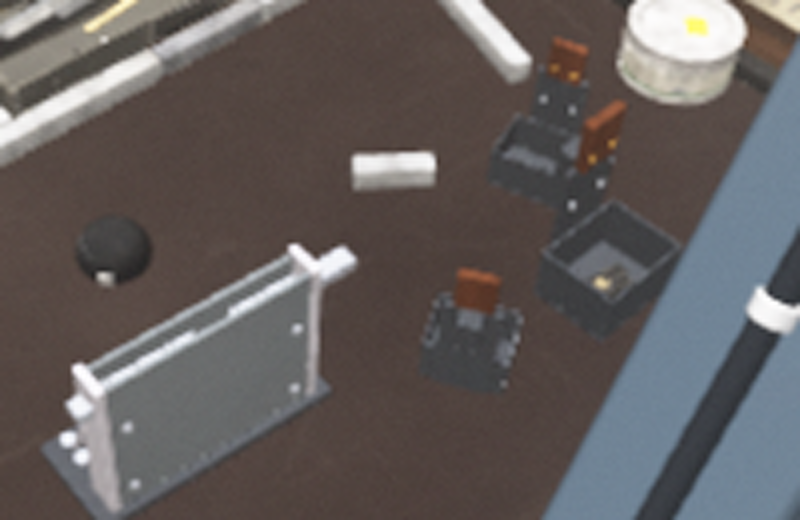

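```bash
cat > h.py <<'E'
import numpy as np,cv2
from rig import bot
def ray(n,uv,pose=None):
    i=bot.camera_info(n);K=np.array(i["camera_matrix"])
    if n=="wrist":
        M=np.array(i["mount"]);p,R=pose;T=np.eye(4);T[:3,:3]=R;T[:3,3]=p;C=T@M
    else: C=np.linalg.inv(np.array(i["view"]))
    d=C[:3,:3]@np.linalg.inv(K)@np.array([uv[0],uv[1],1.]);return C[:3,3],d
def onz(n,uv,z,pose=None):
    c,d=ray(n,uv,pose);return c+d*(z-c[2])/d[2]
def proj(n,P,pose=None):
    i=bot.camera_info(n);K=np.array(i["camera_matrix"])
    if n=="wrist":
        M=np.array(i["mount"]);p,R=pose;T=np.eye(4);T[:3,:3]=R;T[:3,3]=p;V=np.linalg.inv(T@M)
    else: V=np.array(i["view"])
    q=V[:3,:3]@np.asarray(P)+V[:3,3];q=K@q;return q[:2]/q[2]
def delta(p,R,P,yaw=None):
    """row numbers to reach world P from pose, tool down, yaw of tool y axis (deg)"""
    sh=R.T@(np.asarray(P)-p)/0.2
    if yaw is None: return sh
    a=np.radians(yaw);y=np.array([np.cos(a),np.sin(a),0]);z=np.array([0,0,-1.]);x=np.cross(y,z)
    Rt=np.c_[x,y,z];rv=cv2.Rodrigues(R.T@Rt)[0].ravel()/(np.pi/2)
    return np.r_[sh,rv]
def st():
    s=bot.read_state();print("t",s["time_s"],"p",np.round(s["position"],4),"f",np.round(s["force"],2),"op",round(s["opening"],3));return s
E
python3 - <<'E'
from h import *
s=bot.read_state()
k=210/800
f=lambda x,y:(190+x*k,160+y*k)
print("bin TL,TR,BL,BR")
for q in [(560,195),(668,195),(562,277),(674,277)]: print(onz("top",f(*q),.05).round(3))
print("tab")
for q in [(620,181),(674,181)]: print(onz("top",f(*q),.170).round(3))
print("rail caps/ strip ends/ notch")
for q in [(86,108),(312,125)]: print(onz("top",f(*q),.154).round(3))
for q in [(68,110),(365,129),(195,118),(234,120)]: print(onz("top",f(*q),.132).round(3))
print("base")
for q in [(92,40),(332,57),(325,158),(86,140)]: print(onz("top",f(*q),.01).round(3))
p,R=s["position"],s["tcp_rot"]
for yaw in (0,180): print(delta(p,R,[.33,-.2,.35],yaw).round(3))
E
```

```text
bin TL,TR,BL,BR
[ 0.511 -0.283  0.05 ]
[ 0.512 -0.372  0.05 ]
[ 0.443 -0.284  0.05 ]
[ 0.444 -0.377  0.05 ]
tab
[ 0.518 -0.31   0.17 ]
[ 0.519 -0.351  0.17 ]
rail caps/ strip ends/ notch
[0.574 0.102 0.154]
[ 0.562 -0.074  0.154]
[0.574 0.119 0.132]
[ 0.56  -0.117  0.132]
[0.568 0.018 0.132]
[ 0.567 -0.013  0.132]
base
[0.645 0.113 0.01 ]
[ 0.63  -0.094  0.01 ]
[ 0.543 -0.088  0.01 ]
[0.558 0.118 0.01 ]
[ 1.232e+00 -1.639e+00 -5.430e-01 -1.000e-03 -1.000e-03 -7.880e-01]
[ 1.232e+00 -1.639e+00 -5.430e-01 -1.000e-03  1.000e-03  1.212e+00]
```

```bash
python3 - <<'E'
from h import *
s=st();p,R=s["position"],s["tcp_rot"]
print(delta(p,R,[.36,-.46,.30],0).round(3))
E
```

```text
t 0.15 p [ 0.2042 -0.5902  0.2408] f [-0.02  1.06  0.32] op 0.999
[ 0.949 -0.361 -0.295 -0.001 -0.001 -0.788]
```

Request:
carry_out:
  targets:
    - [0.12,-0.05,-0.04,0,0,-0.09]
    - [0.24,-0.09,-0.08,0,0,-0.18]
    - [0.36,-0.14,-0.12,0,0,-0.28]
    - [0.48,-0.18,-0.16,0,0,-0.38]
    - [0.6,-0.23,-0.2,0,0,-0.48]
    - [0.72,-0.28,-0.24,0,0,-0.58]
    - [0.84,-0.32,-0.28,0,0,-0.68]
    - [0.95,-0.36,-0.3,0,0,-0.788]
    - [0.95,-0.36,-0.3,0,0,-0.788]
  jaw: 1

```text
time_s: 1.27
position: [0.3611, -0.4592, 0.3011]
tcp_rot: [[-0.0, 1.0, -0.0], [1.0, 0.0, 0.002], [0.002, -0.0, -1.0]]
force: [-0.6, -0.8, 0.1]
opening: 1.0
```

```bash
python3 - <<'E'
from h import *
s=st();p,R=s["position"],s["tcp_rot"];print(R.round(3))
print(delta(p,R,[.516,-.329,.30],0).round(3))
E
```

```text
t 1.275 p [ 0.3611 -0.4592  0.3011] f [-0.56 -0.76  0.07] op 1.0
[[-0.     1.    -0.   ]
 [ 1.     0.     0.002]
 [ 0.002 -0.    -1.   ]]
[ 0.651  0.775  0.006 -0.    -0.001  0.   ]
```

Request:
carry_out:
  targets:
    - [0.13,0.155,0,0,0,0]
    - [0.26,0.31,0,0,0,0]
    - [0.39,0.465,0,0,0,0]
    - [0.52,0.62,0,0,0,0]
    - [0.65,0.775,0,0,0,0]
    - [0.65,0.775,0,0,0,0]
    - [0.65,0.775,0,0,0,0]

```text
time_s: 2.15
position: [0.5151, -0.3299, 0.3007]
tcp_rot: [[0.001, 1.0, -0.002], [1.0, -0.001, 0.001], [0.001, -0.002, -1.0]]
force: [-0.4, 0.1, 0.4]
opening: 0.995
```

```bash
python3 - <<'E'
from h import *
s=st();np.savez("w1.npz",p=s["position"],R=s["tcp_rot"])
w=bot.capture("wrist");cv2.imwrite("pics/w1.png",w);cv2.imwrite("pics/t1.png",bot.capture("top"))
E
```

```text
t 2.15 p [ 0.5151 -0.3299  0.3007] f [-0.45  0.07  0.36] op 0.995
```

View pics/w1.png

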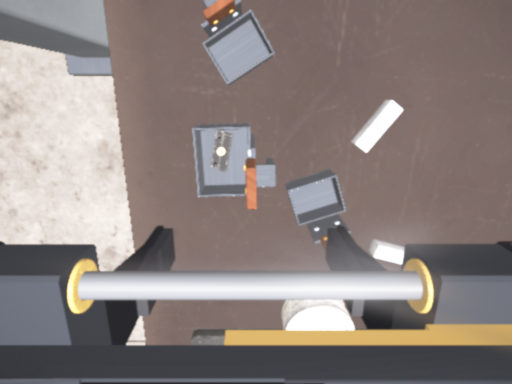

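The wrist view shows the big bin with its tab at px (251,183) and the quoin at (222,150). Next I measure the tab and the rim.

```bash
python3 - <<'E'
from h import *
d=np.load("w1.npz");P=(d["p"],d["R"])
w=cv2.imread("pics/w1.png");hsv=cv2.cvtColor(w,cv2.COLOR_BGR2HSV)
m=((hsv[...,0]<14)&(hsv[...,1]>130)&(hsv[...,2]>70)).astype(np.uint8)
c,_=cv2.findContours(m,0,2)
for k in c:
    if cv2.contourArea(k)>80:
        r=cv2.minAreaRect(k);print(r,cv2.boundingRect(k))
z=cv2.resize(w[110:225,180:300],(800,767),interpolation=cv2.INTER_CUBIC)[:600]
cv2.imwrite("pics/w1z.png",cv2.resize(w[115:220,180:300],(686,600),interpolation=cv2.INTER_CUBIC))
for x,y in[(-.005,-.02),(.005,-.02),(.005,.02),(-.005,.02)]: print(proj("wrist",[.517+x,-.33+y,.17],P).round(1))
E
```

```text
((250.0, 181.5), (29.0, 8.0), 90.0) (246, 167, 9, 30)
((218.1824188232422, 6.655406951904297), (8.718572616577148, 30.224384307861328), 54.46232223510742) (204, 0, 29, 18)
[246.9 206.6]
[257.6 206.6]
[257.9 164.5]
[246.7 164.5]
```

View pics/w1z.png

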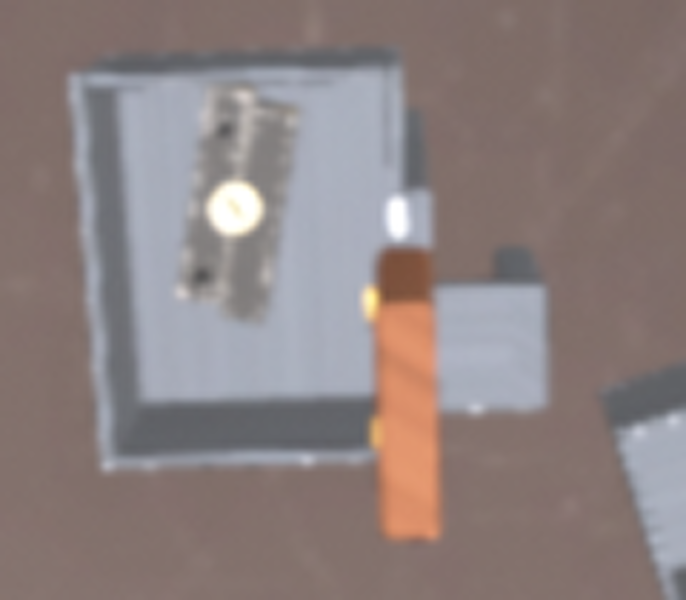

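```bash
python3 - <<'E'
from h import *
s=st();p,R=s["position"],s["tcp_rot"]
for z in(.3,.22,.151): print(delta(p,R,[.517,-.332,z],1.0).round(3))
d=np.load("w1.npz");P=(d["p"],d["R"])
for q in[(287,188),(340,172),(325,240)]:print(onz("wrist",q,.04,P),onz("wrist",q,.13,P))
E
```

```text
t 2.25 p [ 0.5149 -0.3303  0.301 ] f [0.09 0.43 0.18] op 1.003
[-0.008  0.011  0.005 -0.001 -0.001 -0.013]
[-0.009  0.011  0.405 -0.001 -0.001 -0.013]
[-0.01   0.011  0.75  -0.001 -0.001 -0.013]
[ 0.56476181 -0.37114043  0.04      ] [ 0.55366754 -0.34404161  0.13      ]
[ 0.63428833 -0.34915188  0.04      ] [ 0.60772034 -0.3269468   0.13      ]
[ 0.62122501 -0.44832954  0.04      ] [ 0.59756437 -0.40405163  0.13      ]
```

Request:
carry_out:
  targets:
    - [-0.01,0.011,0.1,0,0,-0.011]
    - [-0.01,0.011,0.22,0,0,-0.011]
    - [-0.01,0.011,0.35,0,0,-0.011]
    - [-0.01,0.011,0.47,0,0,-0.011]
    - [-0.01,0.011,0.58,0,0,-0.011]
    - [-0.01,0.011,0.66,0,0,-0.011]
    - [-0.01,0.011,0.72,0,0,-0.011]
    - [-0.01,0.011,0.75,0,0,-0.011]
    - [-0.01,0.011,0.75,0,0,-0.011]

```text
time_s: 3.38
position: [0.5169, -0.3322, 0.1509]
tcp_rot: [[-0.015, 1.0, -0.001], [1.0, 0.015, 0.002], [0.002, -0.001, -1.0]]
force: [-0.2, -1.3, -0.7]
opening: 1.0
```

```bash
python3 - <<'E'
from h import *
s=st();p,R=s["position"],s["tcp_rot"];print(R.round(3))
w=bot.capture("wrist");cv2.imwrite("pics/w2.png",w)
E
```

```text
t 3.375 p [ 0.5169 -0.3322  0.1509] f [-0.16 -1.32 -0.74] op 1.0
[[-0.015  1.    -0.001]
 [ 1.     0.015  0.002]
 [ 0.002 -0.001 -1.   ]]
```

View pics/w2.png

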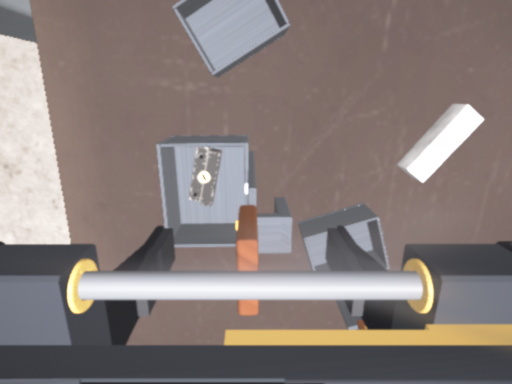

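The tab at px (248,260) sits centred between the fingers at (150) and (345), so I'm closing the jaws.

Request:
carry_out:
  targets:
    - [0,0,0,0,0,0]
    - [0,0,0,0,0,0]
    - [0,0,0,0,0,0]
    - [0,0,0,0,0,0]
    - [0,0,0,0,0,0]
    - [0,0,0,0,0,0]
    - [0,0,0,0,0,0]
    - [0,0,0,0,0,0]
  jaw: -1

```text
time_s: 4.42
position: [0.5172, -0.3323, 0.1513]
tcp_rot: [[-0.015, 1.0, -0.001], [1.0, 0.015, 0.001], [0.001, -0.001, -1.0]]
force: [0.2, 0.7, -0.2]
opening: 0.175
```

Request:
carry_out:
  targets:
    - [0,0,-0.02,0,0,0]
    - [0,0,-0.06,0,0,0]
    - [0,0,-0.12,0,0,0]
    - [0,0,-0.18,0,0,0]
    - [0,0,-0.26,0,0,0]
    - [0,0,-0.34,0,0,0]
    - [0,0,-0.44,0,0,0]
    - [0,0,-0.54,0,0,0]
    - [0,0,-0.62,0,0,0]
    - [0,0,-0.67,0,0,0]
    - [0,0,-0.7,0,0,0]
    - [0,0,-0.7,0,0,0]

```text
time_s: 5.92
position: [0.5172, -0.3325, 0.2914]
tcp_rot: [[-0.015, 1.0, -0.001], [1.0, 0.015, 0.001], [0.001, -0.0, -1.0]]
force: [-0.4, -0.0, -4.3]
opening: 0.117
```

```bash
python3 - <<'E'
from h import *
s=st();p,R=s["position"],s["tcp_rot"];print(R.round(3),s["moment"])
w=bot.capture("wrist");cv2.imwrite("pics/w3.png",w);cv2.imwrite("pics/s3.png",bot.capture("scene"));cv2.imwrite("pics/t3.png",bot.capture("top"))
E
```

```text
t 5.925 p [ 0.5172 -0.3325  0.2914] f [-0.36 -0.01 -4.3 ] op 0.117
[[-0.015  1.    -0.001]
 [ 1.     0.015  0.001]
 [ 0.001 -0.    -1.   ]] [-0.04836436 -0.22903975 -0.00625148]
```

View pics/w3.png

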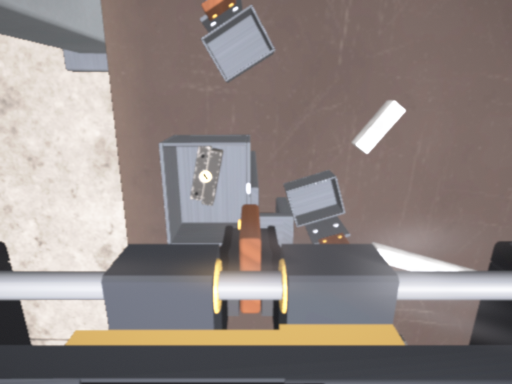

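View pics/s3.png

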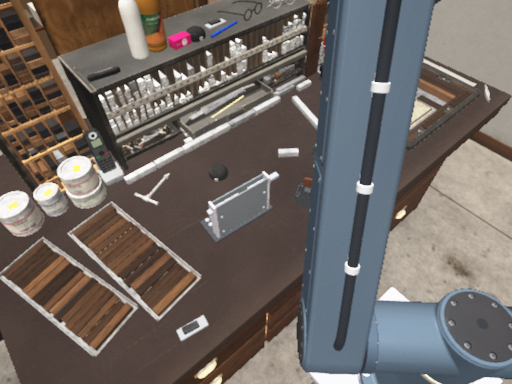

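View pics/t3.png

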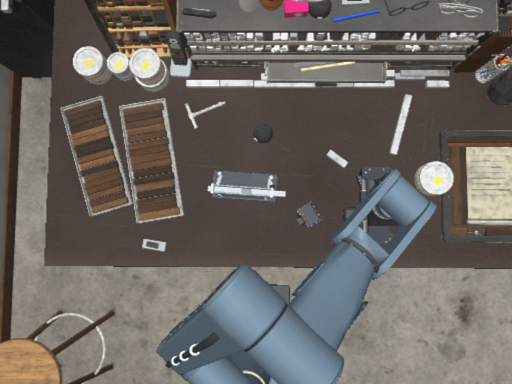

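Picture check: the bin is lifted level with the quoin still inside at px (205,176), and the bystanders haven't moved. Next I go toward the rail for a closer look.

Request:
carry_out:
  targets:
    - [0.02,0,0,0,0,0]
    - [0.07,0,0,0,0,0]
    - [0.14,0,0,0,0,0]
    - [0.22,0,0,0,0,0]
    - [0.3,0,0,0,0,0]
    - [0.38,0,0,0,0,0]
    - [0.46,0,0,0,0,0]
    - [0.54,0,0,0,0,0]
    - [0.61,0,0,0,0,0]
    - [0.66,0,0,0,0,0]
    - [0.69,0,0,0,0,0]
    - [0.7,0,0,0,0,0]
    - [0.7,0,0,0,0,0]

```text
time_s: 7.7
position: [0.5149, -0.1924, 0.2908]
tcp_rot: [[-0.015, 1.0, -0.002], [1.0, 0.015, 0.002], [0.002, -0.002, -1.0]]
force: [-0.1, -0.3, -4.3]
opening: 0.11
```

```bash
python3 - <<'E'
from h import *
s=st();np.savez("w4.npz",p=s["position"],R=s["tcp_rot"])
w=bot.capture("wrist");cv2.imwrite("pics/w4.png",w)
cv2.imwrite("pics/w4z.png",cv2.resize(w[0:220,150:450],(800,587),interpolation=cv2.INTER_CUBIC))
E
```

```text
t 7.7 p [ 0.5149 -0.1924  0.2908] f [-0.07 -0.28 -4.28] op 0.11
```

View pics/w4.png

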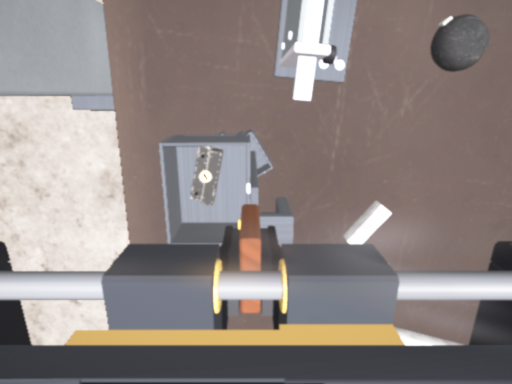

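View pics/w4z.png

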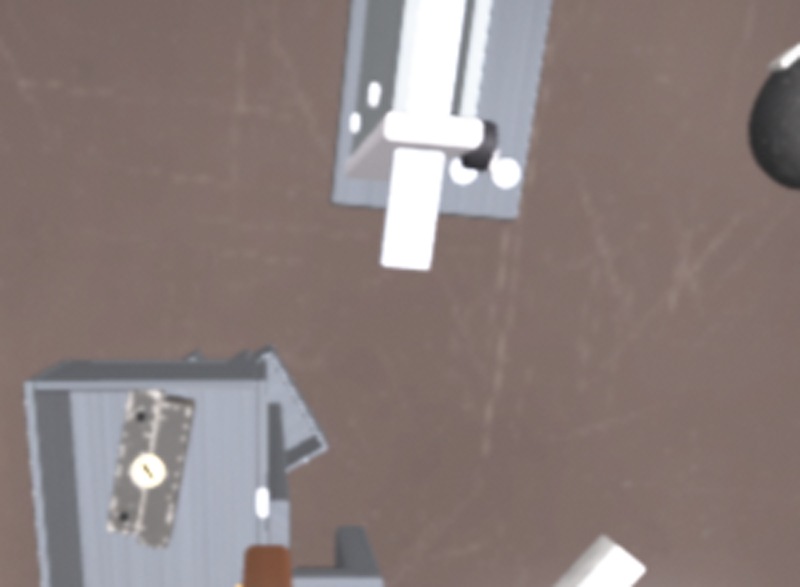

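Request:
carry_out:
  targets:
    - [0.02,0,-0.02,0,0,0]
    - [0.07,0,-0.06,0,0,0]
    - [0.14,0,-0.1,0,0,0]
    - [0.22,0,-0.14,0,0,0]
    - [0.3,0,-0.18,0,0,0]
    - [0.38,0,-0.22,0,0,0]
    - [0.45,0,-0.25,0,0,0]
    - [0.5,0,-0.25,0,0,0]
    - [0.5,0,-0.25,0,0,0]
    - [0.5,0,-0.25,0,0,0]

```text
time_s: 9.0
position: [0.5135, -0.093, 0.3406]
tcp_rot: [[-0.015, 1.0, -0.002], [1.0, 0.015, 0.001], [0.002, -0.002, -1.0]]
force: [0.0, -0.2, -4.3]
opening: 0.111
```

```bash
python3 - <<'E'
from h import *
s=st();np.savez("w5.npz",p=s["position"],R=s["tcp_rot"])
w=bot.capture("wrist");cv2.imwrite("pics/w5.png",w)
cv2.imwrite("pics/w5z.png",cv2.resize(w[0:225,200:400],(533,600),interpolation=cv2.INTER_CUBIC))
d=np.load("w4.npz");P=(d["p"],d["R"]);k=300/800
g=lambda x,y:(150+x*k,y*k)
for q in[(385,113),(483,117),(385,140),(482,148)]:print("cap",onz("wrist",g(*q),.154,P).round(4))
for q in[(393,150),(444,152),(382,267),(430,270)]:print("strip",onz("wrist",g(*q),.132,P).round(4))
for q in[(333,203),(518,217)]:print("base",onz("wrist",g(*q),.01,P).round(4))
E
```

```text
t 9.0 p [ 0.5135 -0.093   0.3406] f [ 0.03 -0.24 -4.34] op 0.111
cap [ 0.5492 -0.0715  0.154 ]
cap [ 0.5793 -0.0722  0.154 ]
cap [ 0.5496 -0.0791  0.154 ]
cap [ 0.5798 -0.081   0.154 ]
strip [ 0.5553 -0.0796  0.132 ]
strip [ 0.5724 -0.08    0.132 ]
strip [ 0.5537 -0.1172  0.132 ]
strip [ 0.5704 -0.118   0.132 ]
base [ 0.5449 -0.0903  0.01  ]
base [ 0.6339 -0.0954  0.01  ]
```

View pics/w5.png

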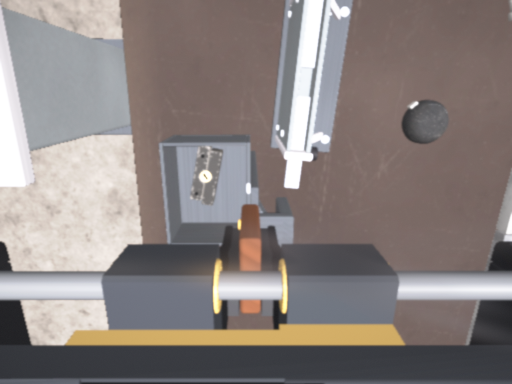

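View pics/w5z.png

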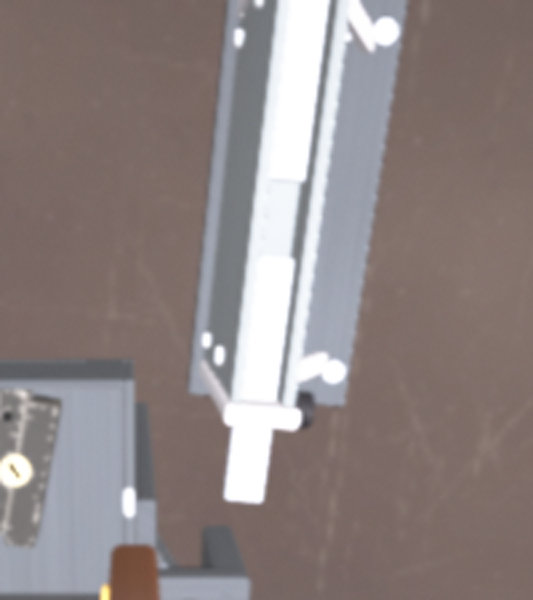

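The gap in the strip shows at zoom px y 181 to 256, and it should be the notch. Now working out the rail frame.

```bash
python3 - <<'E'
from h import *
d=np.load("w5.npz");P=(d["p"],d["R"]);k=200/533
g=lambda x,y:(200+x*k,y*k)
for n,z,Q in[("strip L",.132,[(281,0),(272,180),(261,256),(240,400),(232,428),(224,500)]),("strip R",.132,[(328,0),(302,181),(294,256),(279,400),(271,430),(263,502)]),
 ("cap",.154,[(228,402),(302,408),(224,425),(300,430)]),("lipfront",.15,[(270,0),(232,395)]),("rear outer",.15,[(352,0),(298,400)]),("base",.01,[(190,393),(345,405)])]:
  for q in Q: print(n,onz("wrist",g(*q),z,P).round(4))
E
```

```text
strip L [0.5657 0.0766 0.132 ]
strip L [0.5663 0.0142 0.132 ]
strip L [ 0.5636 -0.0145  0.132 ]
strip L [ 0.5582 -0.073   0.132 ]
strip L [ 0.5554 -0.0852  0.132 ]
strip L [ 0.5535 -0.1174  0.132 ]
strip R [0.5831 0.0768 0.132 ]
strip R [0.5781 0.014  0.132 ]
strip R [ 0.577  -0.0143  0.132 ]
strip R [ 0.5747 -0.0728  0.132 ]
strip R [ 0.5722 -0.0858  0.132 ]
strip R [ 0.5707 -0.1181  0.132 ]
cap [ 0.5506 -0.0701  0.154 ]
cap [ 0.5802 -0.0721  0.154 ]
cap [ 0.5494 -0.0794  0.154 ]
cap [ 0.5801 -0.0811  0.154 ]
lipfront [0.5591 0.072  0.15  ]
lipfront [ 0.5525 -0.068   0.15  ]
rear outer [0.5879 0.0724 0.15  ]
rear outer [ 0.5792 -0.0696  0.15  ]
base [ 0.5455 -0.0904  0.01  ]
base [ 0.6344 -0.0961  0.01  ]
```

```bash
python3 - <<'E'
from h import *
d=np.load("w1.npz");P=(d["p"],d["R"]);k=1/5.717
g=lambda x,y:(180+x*k,115+y*k)
for q in[(437,283),(546,287),(440,410),(548,410)]:print("bridge",onz("wrist",g(*q),.124,P).round(4))
for q in[(380,302),(435,302),(381,537),(440,537)]:print("tab",onz("wrist",g(*q),.170,P).round(4))
w=cv2.imread("pics/w5.png");cv2.imwrite("pics/w5h.png",cv2.resize(w[120:330,150:350],(571,600),interpolation=cv2.INTER_CUBIC))
s=st();p,R=s["position"],s["tcp_rot"]
for T in([.505,.0024,.30],[.548,.0024,.245],[.548,.0024,.20]): print(delta(p,R,T,-3.7).round(3))
E
```

```text
bridge [ 0.5217 -0.3202  0.124 ]
bridge [ 0.5416 -0.321   0.124 ]
bridge [ 0.5223 -0.3443  0.124 ]
bridge [ 0.5425 -0.3444  0.124 ]
tab [ 0.5118 -0.313   0.17  ]
tab [ 0.5204 -0.3131  0.17  ]
tab [ 0.5117 -0.3523  0.17  ]
tab [ 0.5214 -0.3523  0.17  ]
t 9.05 p [ 0.5135 -0.0932  0.3406] f [-0.49  0.23 -4.34] op 0.114
[ 0.478 -0.035  0.204 -0.001 -0.001  0.05 ]
[ 0.475  0.18   0.478 -0.001 -0.001  0.05 ]
[ 0.474  0.181  0.703 -0.001 -0.001  0.05 ]
```

View pics/w5h.png

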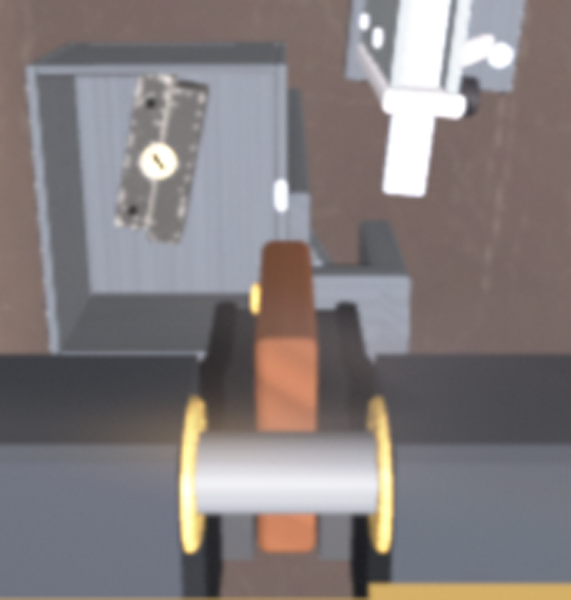

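Request:
carry_out:
  targets:
    - [0.03,-0.01,0.02,0,0,0.005]
    - [0.08,-0.02,0.05,0,0,0.015]
    - [0.15,-0.03,0.09,0,0,0.025]
    - [0.22,-0.035,0.13,0,0,0.035]
    - [0.3,-0.035,0.17,0,0,0.045]
    - [0.37,-0.03,0.2,0,0,0.05]
    - [0.43,0,0.22,0,0,0.05]
    - [0.465,0.04,0.24,0,0,0.05]
    - [0.475,0.08,0.26,0,0,0.05]
    - [0.475,0.12,0.28,0,0,0.05]
    - [0.475,0.15,0.3,0,0,0.05]
    - [0.475,0.17,0.32,0,0,0.05]
    - [0.475,0.18,0.34,0,0,0.05]
    - [0.475,0.18,0.35,0,0,0.05]
    - [0.475,0.18,0.35,0,0,0.05]
    - [0.475,0.18,0.35,0,0,0.05]

```text
time_s: 11.05
position: [0.5479, 0.0025, 0.2709]
tcp_rot: [[0.064, 0.998, -0.002], [0.998, -0.064, 0.002], [0.001, -0.002, -1.0]]
force: [0.2, -0.2, -3.8]
opening: 0.115
```

```bash
python3 - <<'E'
from h import *
s=st();p,R=s["position"],s["tcp_rot"];print(R.round(4))
np.savez("w6.npz",p=p,R=R)
w=bot.capture("wrist");cv2.imwrite("pics/w6.png",w);sc=bot.capture("scene");cv2.imwrite("pics/s6.png",cv2.resize(sc[100:260,170:370],(750,600),interpolation=cv2.INTER_CUBIC))
for T in([.548,.0024,.225],[.548,.0024,.20]): print(delta(p,R,T,-3.7).round(3))
E
```

```text
t 11.05 p [0.5479 0.0025 0.2709] f [ 0.23 -0.21 -3.81] op 0.115
[[ 0.0643  0.9979 -0.002 ]
 [ 0.9979 -0.0643  0.0016]
 [ 0.0015 -0.0021 -1.    ]]
[-0.001  0.001  0.229 -0.001 -0.001  0.   ]
[-0.001  0.001  0.354 -0.001 -0.001  0.   ]
```

View pics/w6.png

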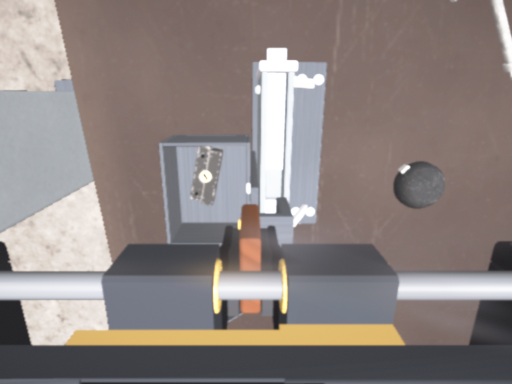

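View pics/s6.png

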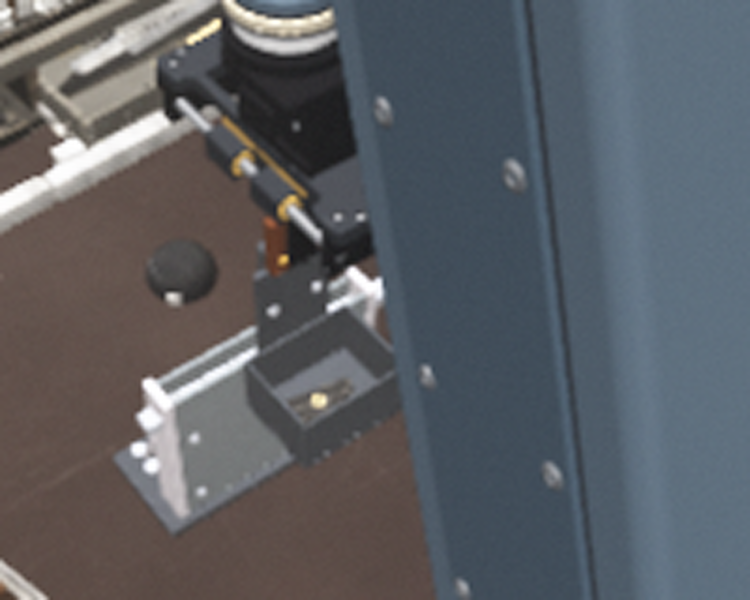

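Request:
carry_out:
  targets:
    - [0,0,0.05,0,0,0]
    - [0,0,0.12,0,0,0]
    - [0,0,0.18,0,0,0]
    - [0,0,0.22,0,0,0]
    - [0,0,0.245,0,0,0]
    - [0,0,0.26,0,0,0]
    - [0,0,0.27,0,0,0]
    - [0,0,0.28,0,0,0]
    - [0,0,0.285,0,0,0]

```text
time_s: 12.28
position: [0.548, 0.0025, 0.214]
tcp_rot: [[0.064, 0.998, -0.002], [0.998, -0.064, 0.001], [0.001, -0.002, -1.0]]
force: [0.3, -0.0, -4.9]
opening: 0.11
```

Request:
carry_out:
  targets:
    - [0,0,0.008,0,0,0]
    - [0,0,0.016,0,0,0]
    - [0,0,0.024,0,0,0]
    - [0,0,0.032,0,0,0]
    - [0,0,0.04,0,0,0]
    - [0,0,0.045,0,0,0]
    - [0,0,0.045,0,0,0]

```text
time_s: 13.15
position: [0.5479, 0.0025, 0.2049]
tcp_rot: [[0.064, 0.998, -0.002], [0.998, -0.064, 0.002], [0.001, -0.002, -1.0]]
force: [0.7, -0.7, -4.7]
opening: 0.115
```

```bash
python3 - <<'E'
from h import *
s=st();p,R=s["position"],s["tcp_rot"]
w=bot.capture("wrist");cv2.imwrite("pics/w7.png",cv2.resize(w[0:270,200:350],(333,600),interpolation=cv2.INTER_CUBIC))
E
```

```text
t 13.15 p [0.5479 0.0025 0.2049] f [ 0.74 -0.69 -4.71] op 0.115
```

View pics/w7.png

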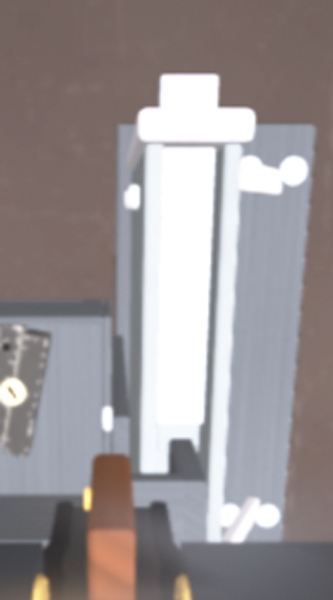

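The tongue is behind the lip (zoom px (185,455)), with its edge just past the notch edge at y≈425. Lowering slowly now.

Request:
carry_out:
  targets:
    - [0,0,0.007,0,0,0]
    - [0,0,0.014,0,0,0]
    - [0,0,0.021,0,0,0]
    - [0,0,0.028,0,0,0]
    - [0,0,0.034,0,0,0]
    - [0,0,0.04,0,0,0]
    - [0,0,0.04,0,0,0]

```text
time_s: 14.08
position: [0.5479, 0.0026, 0.1969]
tcp_rot: [[0.064, 0.998, -0.002], [0.998, -0.064, 0.002], [0.001, -0.002, -1.0]]
force: [0.8, 0.9, -5.2]
opening: 0.11
```

Request:
carry_out:
  targets:
    - [0,0,0.005,0,0,0]
    - [0,0,0.01,0,0,0]
    - [0,0,0.015,0,0,0]
    - [0,0,0.015,0,0,0]

```text
time_s: 14.58
position: [0.5478, 0.0026, 0.1937]
tcp_rot: [[0.064, 0.998, -0.002], [0.998, -0.064, 0.002], [0.001, -0.002, -1.0]]
force: [-0.6, -1.3, -3.9]
opening: 0.112
```

Request:
carry_out:
  targets:
    - [0,0,0.005,0,0,0]
    - [0,0,0.01,0,0,0]
    - [0,0,0.015,0,0,0]
    - [0,0,0.015,0,0,0]

```text
time_s: 15.08
position: [0.5477, 0.0026, 0.1906]
tcp_rot: [[0.064, 0.998, -0.002], [0.998, -0.064, 0.002], [0.001, -0.002, -1.0]]
force: [-0.2, 0.5, -3.8]
opening: 0.111
```

Request:
carry_out:
  targets:
    - [0,0,0.004,0,0,0]
    - [0,0,0.008,0,0,0]
    - [0,0,0.01,0,0,0]
    - [0,0,0.01,0,0,0]

```text
time_s: 15.58
position: [0.5477, 0.0026, 0.1896]
tcp_rot: [[0.064, 0.998, -0.002], [0.998, -0.064, 0.001], [0.001, -0.002, -1.0]]
force: [-3.5, -0.2, 6.1]
opening: 0.112
```

Request:
carry_out:
  targets:
    - [0,0,-0.002,0,0,0]
    - [0,0,-0.002,0,0,0]
    - [0,0,-0.002,0,0,0]

```text
time_s: 15.95
position: [0.5478, 0.0026, 0.1896]
tcp_rot: [[0.064, 0.998, -0.002], [0.998, -0.064, 0.001], [0.001, -0.002, -1.0]]
force: [-1.1, 0.3, -3.8]
opening: 0.108
```

```bash
python3 - <<'E'
from h import *
s=st();p,R=s["position"],s["tcp_rot"]
w=bot.capture("wrist");cv2.imwrite("pics/w8.png",cv2.resize(w[0:270,150:350],(444,600),interpolation=cv2.INTER_CUBIC))
sc=bot.capture("scene");cv2.imwrite("pics/s8.png",cv2.resize(sc[130:260,190:350],(738,600),interpolation=cv2.INTER_CUBIC))
st()
E
```

```text
t 15.95 p [0.5478 0.0026 0.1896] f [-1.12  0.27 -3.84] op 0.108
t 16.05 p [0.5478 0.0026 0.1896] f [ 0.26  0.09 -4.57] op 0.113
```

View pics/w8.png

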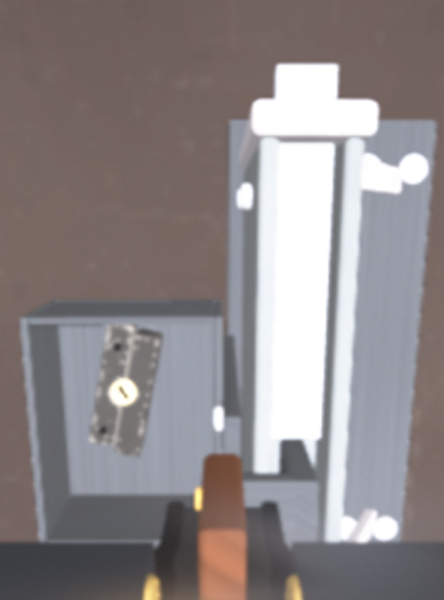

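View pics/s8.png

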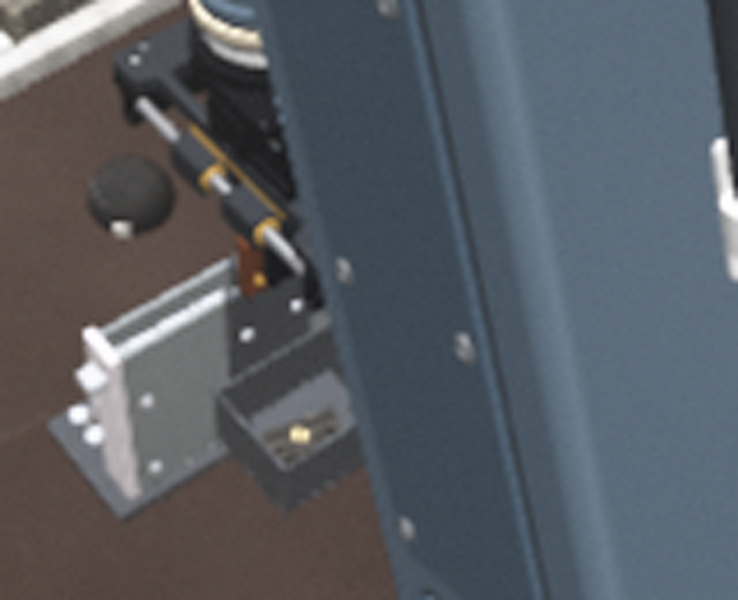

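Contact came at TCP z 0.1888, which is floor level; the strip top would have been about 0.198. The tongue is therefore in the notch. Releasing gently.

Request:
carry_out:
  targets:
    - [0,0,0,0,0,0]
    - [0,0,0,0,0,0]
    - [0,0,0,0,0,0]
    - [0,0,0,0,0,0]
    - [0,0,0,0,0,0]
    - [0,0,0,0,0,0]
    - [0,0,0,0,0,0]
    - [0,0,0,0,0,0]
  jaw: -0.3

```text
time_s: 17.05
position: [0.5478, 0.0026, 0.1896]
tcp_rot: [[0.064, 0.998, -0.002], [0.998, -0.064, 0.001], [0.001, -0.002, -1.0]]
force: [0.1, -0.4, -0.7]
opening: 0.35
```

```bash
python3 - <<'E'
from h import *
s=st()
w=bot.capture("wrist");cv2.imwrite("pics/w9.png",w)
E
```

```text
t 17.05 p [0.5478 0.0026 0.1896] f [ 0.08 -0.42 -0.75] op 0.35
```

View pics/w9.png

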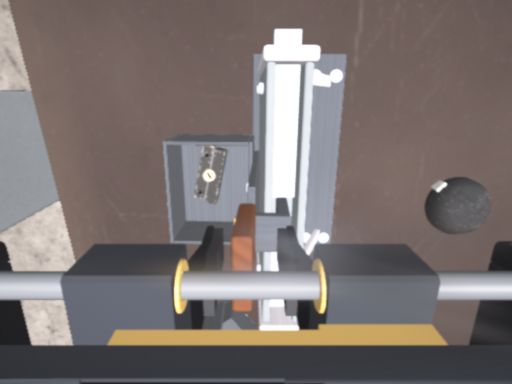

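The bin hangs by itself, leaning a little towards the front, with the tab between the open fingers at px (244,255). I open wider and go straight up.

Request:
carry_out:
  targets:
    - [0,0,0,0,0,0]
    - [0,0,0,0,0,0]
    - [0,0,0,0,0,0]
    - [0,0,0,0,0,0]
    - [0,0,-0.03,0,0,0]
    - [0,0,-0.08,0,0,0]
    - [0,0,-0.14,0,0,0]
    - [0,0,-0.22,0,0,0]
    - [0,0,-0.32,0,0,0]
    - [0,0,-0.44,0,0,0]
    - [0,0,-0.58,0,0,0]
    - [0,0,-0.72,0,0,0]
    - [0,0,-0.8,0,0,0]
    - [0,0,-0.8,0,0,0]
  jaw: 0.3

```text
time_s: 18.85
position: [0.5489, 0.0022, 0.3519]
tcp_rot: [[0.064, 0.998, 0.003], [0.998, -0.064, 0.001], [0.001, 0.003, -1.0]]
force: [0.3, -0.4, 0.5]
opening: 0.65
```

```bash
python3 - <<'E'
from h import *
s=st();np.savez("w10.npz",p=s["position"],R=s["tcp_rot"])
w=bot.capture("wrist");cv2.imwrite("pics/w10.png",w)
sc=bot.capture("scene");cv2.imwrite("pics/s10.png",sc)
t=bot.capture("top");cv2.imwrite("pics/t10.png",t)
E
```

```text
t 18.85 p [0.5489 0.0022 0.3519] f [ 0.28 -0.43  0.47] op 0.65
```

View pics/w10.png

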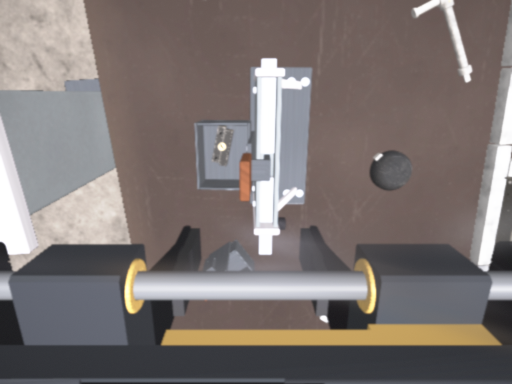

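View pics/s10.png

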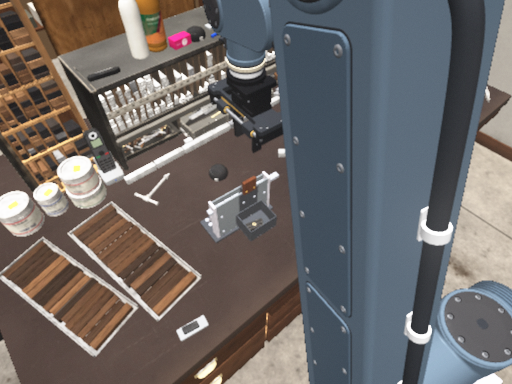

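```bash
python3 - <<'E'
import cv2
w=cv2.imread("pics/w10.png");s=cv2.imread("pics/s10.png")
cv2.imwrite("pics/w10z.png",cv2.resize(w[110:220,185:305],(654,600),interpolation=cv2.INTER_CUBIC))
cv2.imwrite("pics/s10z.png",cv2.resize(s[165:245,195:290],(712,600),interpolation=cv2.INTER_CUBIC))
E
```

```text
(no output)
```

View pics/w10z.png

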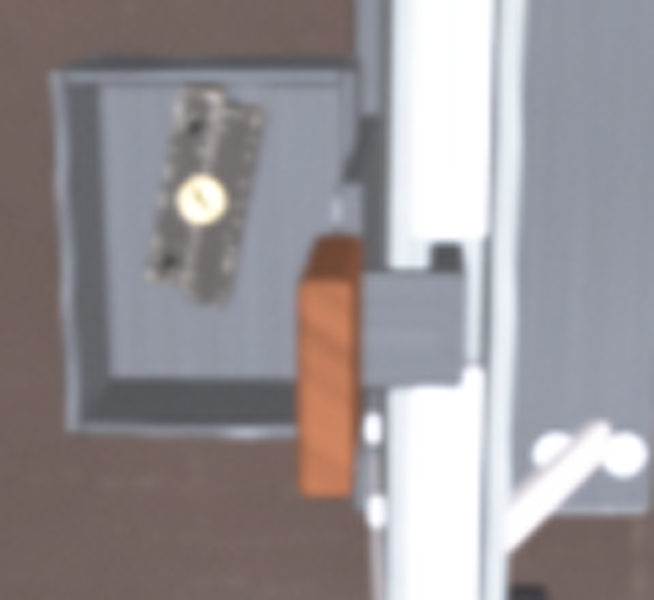

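View pics/s10z.png

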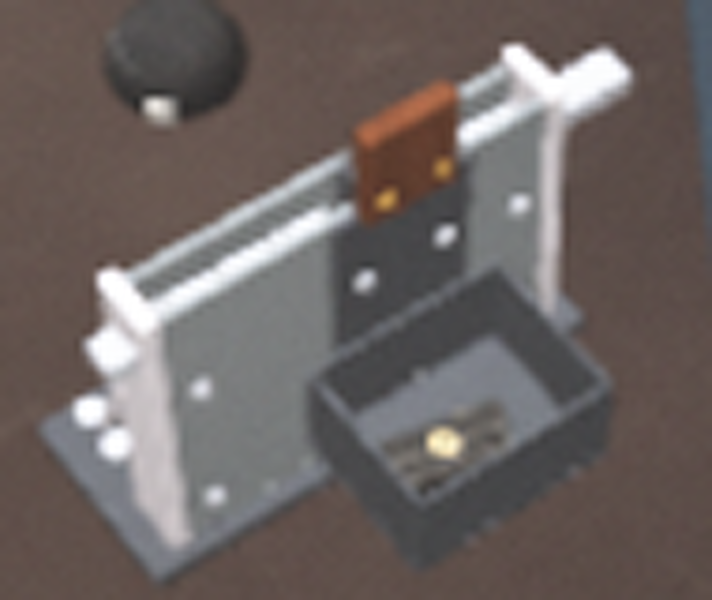

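```bash
python3 - <<'E'
from h import *
d=np.load("w10.npz");P=(d["p"],d["R"])
gw=lambda x,y:(185+x/5.45,110+y/5.455); gs=lambda x,y:(195+x/7.495,165+y/7.5)
def tri(a,b):
    c1,d1=ray("wrist",gw(*a),P);c2,d2=ray("scene",gs(*b))
    A=np.c_[d1,-d2];t=np.linalg.lstsq(A,c2-c1,rcond=None)[0];x,y=c1+t[0]*d1,c2+t[1]*d2
    print(((x+y)/2).round(4),"gap",np.linalg.norm(x-y).round(4))
tri((301,280),(360,147));tri((302,495),(458,98))
tri((360,280),(357,127)) ;tri((352,495),(447,83))
print("bin rim corner");tri((55,70),(312,383));tri((70,430),(428,500))
st()
E
```

```text
[0.5418 0.0225 0.2014] gap 0.0024
[ 0.5387 -0.0182  0.1992] gap 0.0017
[0.5511 0.0192 0.1999] gap 0.0025
[ 0.5476 -0.0201  0.1976] gap 0.0004
bin rim corner
[0.4995 0.0669 0.155 ] gap 0.023
[0.4827 0.0009 0.0723] gap 0.0816
t 19.0 p [0.5475 0.0025 0.349 ] f [-0.46 -0.42  0.15] op 0.649
```

Triangulation puts the tab top at z ≈ 0.200. That fits the hook home (0.207 nominal, less the lean) and rules out it resting on the strip (0.217). I'm handing in.

```bash
python3 - <<'E'
from h import *
print(bot.hand_in())
E
```

```text
the job is handed in; nothing more can be done
None
```

The largest bin is hanging on the rail by itself with the quoin still in it, and the job is handed in after about 19 s of the 72 s. `hand_in()` returned no verdict, so success rests on the checks below.

**How it went:**
- I gripped the bin by its tab and carried it over the lip.
- The wrist picture showed the notch at about world y = 0, so I lowered the tongue straight there and did not have to search along the strip.
- First contact was a brief push of about 10 N, at the height expected for the channel floor (about 10 mm below the strip top).
- I eased off, opened the jaws and lifted straight up.

**Last checks:**
- **Tongue:** the pictures show it between the notch edges. The tab top measured about 0.200 m high. That fits a seated hook, which would be 0.207 m upright, and rules out resting on the strip, which would be about 0.217 m.
- **Bin:** it looks upright with a slight lean towards the front wall. I did not measure the lean angle.
- **Gripper:** it was clear of everything, with the measured force near zero.
- **Bystanders:** none looked moved in the pictures, but I did not measure their positions.

**Disagreements:**
- The tab-top height came out about 7 mm below the upright value. I put this down to the lean and 2 mm calibration error.
- Triangulating the bin's rim corners failed (rays missed by 23 and 82 mm, probably mismatched corners), so I ignored it.

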